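# Clear the slide box and square the glass plate on the stage

## Robot

A 6-joint arm with a two-finger parallel gripper is mounted at the origin on the work surface. World frame = base frame: x ahead of the robot, y to its left, z up, the work surface at z = 0. Lengths are in m, angles in degrees, forces in N, time in s.
With the tool pointing down it reaches from about 0.275 to 0.85 m from the base axis. Payload 19 kg.
Tool frame: the origin (TCP) lies between the finger pads; the fingertips stand 17 mm ahead of it and the grasp point (between the pads) lies 2 mm behind it (bot.tcp_to_tips is the distance from the TCP to the fingertips, in m); x points along the fingers, y is the direction in which the jaws open and shut, and the axes are right-handed (so a half turn about x gives the same grasp; the last joint's range is limited). The gripper opens to 85 mm and grips with 20 to 120 N. Pads are 22 mm wide; open, the fingers measure 114 mm over their backs; the gripper's body (76 mm by 85 mm) begins 54 mm behind the grasp point. The pads swing forward as they close: fully open they stand 13 mm farther back than shut.
Start: joints at [57.124, 8.623, 82.357, -0, 89.026, -7.678], TCP at [0.245, 0.52, 0.248] pointing down, gripper open.
Joint ranges: [-160.23, 160.23], [-39.13, 120.54], [6.94, 153.29], [-79.49, 259.48], [9.18, 160.14], [-161.06, 161.06]. Speed limits (degrees/s): [108.29, 108.29, 127.2, 172.46, 172.46, 172.46].

## Interface

Orientations are given as a 3x3 rotation matrix whose columns are the frame's x, y, z axes.
In Python, from bench import bot gives the robot as it stands. The module is installed in compiled form; this text tells all that it offers.
- The arm moves only by the shell command python3 -m creep 'ROWS' [FORCE]. ROWS is JSON, a list of rows, each an object with "twist": the turn, a rotation vector about the tool's x, y, z in rad, a list of three; "travel": the shift along the tool's x, y, z in mm, a list of three; "fingers": the closure, from -1 (fully open) to 1 (shut), so that 0 is half open. A call has 1 to 20 rows; each row is the pose to reach, as a shift and turn from the pose commanded when the call began, along the tool's axes at that moment; what a row does not reach only later rows make up. A row lasts 1/8 s, in which the tool goes at most 62.5 mm and 10.7 degrees, less where a joint would pass 70% of its speed; a pose out of reach is approached as far as the arm can. A call with a gripper value outside its range is refused whole. The fingers move at their own pace and stop on an object; FORCE is the grip in N (left out, the last holds). Time passes only in rows, so rows that repeat a pose let the fingers close. It gives the time, the measured TCP pose, the force and the opening at its end, in the units of the state.
- bot.sense(): the state, without advancing time (a new reading comes with each control period).
- bot.read_camera(name): name is "side" or "top"; returns the picture (384x512x3 uint8, red, green, blue); there is no depth.
- bot.camera_info(name): a dict with "K" (3x3 intrinsics, pixels), "T" (4x4, takes a point from camera to world coordinates). Camera axes: x right, y up, looking along -z (the intrinsics and any distortion apply to the point x, -y, -z); pixel columns grow to the right and rows downward; lengths in m; the calibration is good to about 2 mm. A picture is of the moment at which its call begins. camera_info takes no time and is no camera call.
- bot.close_job(): hands the job in, once; it reports no verdict.
Trained networks look in the newest picture that a camera, given by its name, has taken for a name from the list of things; names that differ only in an ending like _2 or _b are one class to them, and where a whole thing is asked for, a point or a joint stands for the part that bears it (a point fixed in the world has none). Each returns a list of dicts, best first, with "score" (0 to 1); they miss things now and then, are a little off and sometimes report something else, mostly with a low value. They report only what shows in the picture. A call takes as long as a camera call. They do not tell look-alikes from the thing itself.
- bot.trace(camera, thing): "mask" (384x512 bool, what is visible of it) and "extent" ([left, top, right, bottom] in pixels, round what is visible of it).
The state is a dict: "t": time; "joint_positions": joint angles; "joint_velocities": joint speeds; "effort": joint torques, N m; "ee_pos": TCP position; "orientation": TCP orientation; "force": force on the tool from outside, world axes, zero at the start; "moment": the same for the moment, N m; "gripper_width": opening from 0.0 (shut) to 1.0 (fully open).
Only numpy, scipy, OpenCV 4.12 (cv2) and the standard library are available. Lean on these libraries where they do the work, as an engineer would, in place of code of your own. Each camera call takes 0.05 s, during which the arm holds its last target.

## Task

The glass plate has to be squared up on the alignment stage, but the red slide box is in its way: first stand the box upright on the metal tray. Then take the orange-handled pusher and with its rubber foot gently nudge the plate, without touching the glass with the gripper or pressing hard enough to crack it, until you feel it stop against both blue fences and lie flat in their corner. Stand the pusher back upright on the tray, and leave the amber jar on the tray and the small amber vial on the stage standing where they are.

Things in the scene. Friction and masses are not known exactly. Their poses are not given: they have to be found in the camera images.
- stage: Fixed grey stage with a white top panel, 280 (x) x 270 (y) x 30 mm high; origin at the centre of its underside on the bench, its top 30 mm above that. It stands left or right of the tray, up to about 15 degrees turned. Two rigid blue fences stand on its top along its far (+x) and left (+y) edges.
- corner (a point): The inside corner of the two fences, at stage top level, with the stage's axes: the far fence's inner face is the plane x = 0 of this frame, the side fence's is y = 0; the plate's side is -x, -y. From the stage's origin it lies at (126, 121, 30) mm.
- far_fence: Blue bar fixed on the stage, 14 x 235 x 14 mm high, running along the stage's y at its far edge; its frame is the stage's (origin under the stage's centre).
- side_fence: Blue bar fixed on the stage, 226 x 14 x 14 mm high, running along the stage's x at its left edge; its frame is the stage's.
- plate: Loose rectangular clear glass plate with a green border, 90 (x) x 120 (y) x 8 mm thick, 0.15 to 0.3 kg, lying flat on the stage within about 10 degrees of square, its 120 mm sides facing the far fence; origin at the centre of its underside. It slides on the stage with a friction of roughly 1 to 4 N. Squared up, its centre is 45 mm (x) and 60 mm (y) from the corner point. It is fragile: pushes well under 40 N.
- plate_mid (a point): Centre of the plate, 4 mm above its underside, with the plate's axes.
- slide_box: Loose closed red plastic box, origin at the centre of its underside; see slide_box_mid.
- slide_box_mid (a point): Centre of the red slide box, half-way up: 90 (its x) x 44 (its y) x 60 mm high, about 0.28 kg. It starts upright on the stage between the plate and the far fence, its long side roughly along that fence and about 20 mm from it. Grip it across the 44 mm width in its upper half, above the 14 mm fences.
- tray: Fixed shallow metal tray, 320 (x) x 160 (y) mm, floor 4 mm above the bench, 4 mm thick rim 14 mm high; origin at the centre of its underside. The pusher stands in the -x third, the jar near the +x end; the middle is free for the box.
- pusher: Loose hand pusher, origin at the centre of its underside; see pusher_mid.
- pusher_mid (a point): Centre of the pusher, half-way up its 85 mm height (42.5 mm above its underside). Black square rubber foot 50 x 50 x 16 mm high, then an upright orange handle 24 x 24 mm square, up to 85 mm; axes square to foot and handle. About 0.22 kg. It starts standing in the tray's -x third. With the foot's underside 2 to 4 mm above the stage top the foot meets the plate's edge.
- jar: Amber glass jar with blue cap, 40 mm across, 65 mm high, loose, standing near the tray's +x end; leave it standing where it is.
- vial: Small amber vial with white cap, 28 mm across, 50 mm high, loose, standing on the stage in its near right (-x, -y) corner; leave it standing where it is. Origin at the centre of its underside, as for the jar.
There are look-alikes about, which are no part of the job. What is meant by the pusher is not purple, and is the larger of those in its own colour.

How it is judged:
By the outcome, as a careful person would: the job done as asked, in the order asked, and still so for the second after the job is handed in, with the robot touching nothing.
It also fails if it takes over 72 s, if anything falls off the work surface, if the arm or the gripper's body presses on something with over 40 N, if the wrist force passes 120 N, or if a joint passes its speed limit or range.

## Working session

There is one attempt and no reset: what is moved stays moved. The work goes in short steps, Python scripts to look and compute and a shell command to move; the robot and the scene stay as the last step left them, time stands still between calls to the robot, and variables do not carry over. Pictures are saved under pics/ and viewed, and the job is handed in when it is done.

```bash
mkdir -p pics; ls; python3 - <<'E'
from bench import bot
import cv2,numpy as np
s=bot.sense();print(s['t'],s['ee_pos'],np.round(s['orientation'],3).tolist(),s['force'],s['gripper_width'])
for n in('side','top'):
    im=bot.read_camera(n);cv2.imwrite(f'pics/{n}0.png',im[:,:,::-1]);c=bot.camera_info(n);print(n,c)
print(bot.tcp_to_tips)
E
```

```text
pics
0.0 [0.24469684 0.52010205 0.24769536] [[-0.001, 0.426, 0.905], [-0.001, 0.905, -0.426], [-1.0, -0.001, -0.0]] [-1.03547599  0.08291629 -0.22194694] 1.001293237467676
side {'K': array([[360.90360797,   0.        , 257.41919909],
       [  0.        , 360.90360797, 188.91738916],
       [  0.        ,   0.        ,   1.        ]]), 'T': array([[-0.97944925,  0.15537262, -0.12860215,  0.4025962 ],
       [-0.2013942 , -0.718845  ,  0.66535873,  0.51336634],
       [ 0.01093352,  0.67758484,  0.73536334,  0.65442005],
       [ 0.        ,  0.        ,  0.        ,  1.        ]])}
top {'K': array([[499.46702455,   0.        , 248.78292447],
       [  0.        , 499.46702455, 190.24289228],
       [  0.        ,   0.        ,   1.        ]]), 'T': array([[-0.00467684,  0.99322136, -0.11614412,  0.34358083],
       [-0.99968531, -0.00750629, -0.02393604, -0.03005632],
       [-0.0246456 ,  0.11599563,  0.99294391,  1.32244128],
       [ 0.        ,  0.        ,  0.        ,  1.        ]])}
0.017
```

View pics/top0.png

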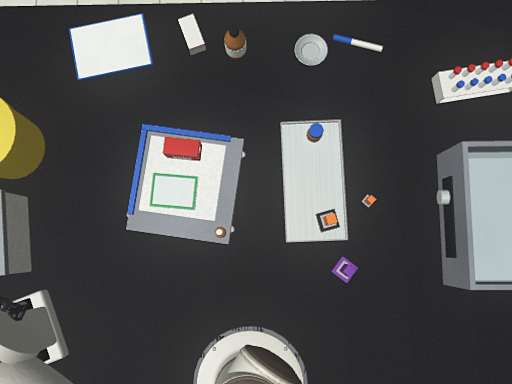

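View pics/side0.png

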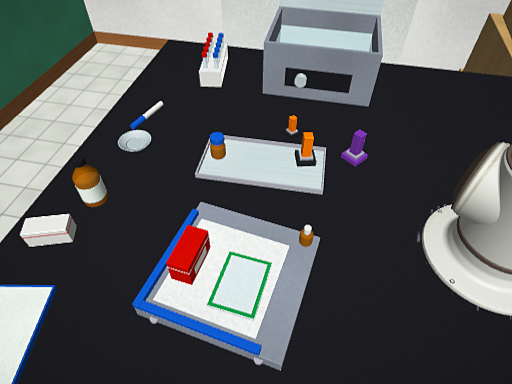

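The scene: the stage is on the left and the tray on the right. There are three pusher candidates in the top view: orange in the tray (328,220), small orange at (369,200), and purple at (344,269). The one in the tray fits, being orange, the larger of its colour, and in the tray's -x third. Next I'll check a crop and fit poses to the masks.

```bash
cat > h.py <<'E'
from bench import bot
import cv2,numpy as np
from scipy.optimize import minimize
CI={n:bot.camera_info(n) for n in('side','top')}
def proj(n,P):
    c=CI[n];P=np.atleast_2d(P);q=(P-c['T'][:3,3])@c['T'][:3,:3];q=q*[1,-1,-1]
    u=q@c['K'].T;return u[:,:2]/u[:,2:]
def unproj(n,uv,z):
    c=CI[n];d=np.linalg.inv(c['K'])@[uv[0],uv[1],1];d=c['T'][:3,:3]@(d*[1,-1,-1]);o=c['T'][:3,3]
    return o+d*(z-o[2])/d[2]
def box(cx,cy,z0,dx,dy,dz):
    return np.array([[cx+a*dx/2,cy+b*dy/2,z0+c*dz] for a in(-1,1) for b in(-1,1) for c in(0,1)])
SH={'stage':[box(0,0,0,.28,.27,.03),box(.133,.0035+.0,.03,.014,.235,.014),box(.013,.128,.03,.226,.014,.014)],
'plate':[box(0,0,0,.09,.12,.008)],'slide_box':[box(0,0,0,.09,.044,.06)],
'tray':[box(0,0,0,.32,.16,.014)],
'pusher':[box(0,0,0,.05,.05,.016),box(0,0,.016,.024,.024,.069)],
'jar':[np.array([[.02*np.cos(t),.02*np.sin(t),z] for t in np.linspace(0,6.28,24) for z in(0,.065)])],
'vial':[np.array([[.014*np.cos(t),.014*np.sin(t),z] for t in np.linspace(0,6.28,24) for z in(0,.05)])]}
def place(P,x,y,a,z):
    c,s=np.cos(a),np.sin(a);return P@np.array([[c,s,0],[-s,c,0],[0,0,1]])+[x,y,z]
S=4
def render(n,thing,p,z):
    m=np.zeros((384*S,512*S),np.uint8)
    for P in SH[thing]:
        h=cv2.convexHull((proj(n,place(P,*p[:3],z))*S).astype(np.float32)+S/2)
        cv2.fillConvexPoly(m,np.round(h).astype(np.int32),255)
    return cv2.resize(m,(512,384),interpolation=cv2.INTER_AREA)/255.
def fit(thing,masks,p0,z,yaw=True):
    def f(q):
        p=[q[0]*.01,q[1]*.01,(q[2]*.1 if yaw else 0)]
        e=0
        for n,m in masks.items():
            r=render(n,thing,p,z);e+=np.abs(r-m).sum()/m.sum()
        return e
    q0=np.array([p0[0]*100,p0[1]*100,p0[2]*10]);sim=[q0]+[q0+np.eye(3)[i]*1.0 for i in range(3)]
    r=minimize(f,q0,method='Nelder-Mead',options=dict(initial_simplex=sim,xatol=.005,fatol=1e-5,maxiter=250))
    return np.array([r.x[0]*.01,r.x[1]*.01,r.x[2]*.1]),r.fun
def overlay(n,im,items,roi,k,out):
    im=im[:,:,::-1].copy();x0,y0,x1,y1=roi;im=cv2.resize(im[y0:y1,x0:x1],None,fx=k,fy=k,interpolation=cv2.INTER_CUBIC)
    for th,p,z in items:
        for P in SH[th]:
            u=((proj(n,place(P,*p,z))-[x0,y0]+.5)*k).astype(int)
            for i in range(len(P)):
                for j in range(i):
                    if len(P)==8 and bin(i^j).count('1')==1: cv2.line(im,tuple(map(int,u[i])),tuple(map(int,u[j])),(255,0,255),1)
            if len(P)!=8: cv2.polylines(im,[cv2.convexHull(u.astype(np.int32))],True,(255,0,255),1)
    cv2.imwrite(out,im)
E
cat > m.py <<'E'
from h import *
import json
ims={n:bot.read_camera(n) for n in CI}
Z={'stage':0,'plate':.03,'slide_box':.03,'tray':0,'pusher':.004,'jar':.004,'vial':.03}
seed={'stage':(184,185,0.03,-.12),'plate':(174,191,.034,-.05),'slide_box':(183,148,.08,1.5),'tray':(314,180,.01,0),'pusher':(329,220,.05,.2),'jar':(316,131,.05,0),'vial':(220,232,.06,0)}
res={}
for th,(u,v,z,a) in seed.items():
    P=unproj('top',(u,v),z);ms={}
    for n in CI:
        L=bot.trace(n,th);ex=proj(n,P)[0]
        print(th,n,[(round(d['score'],2),np.round(d['extent']).astype(int).tolist()) for d in L][:4])
        for d in L:
            e=d['extent']
            if e[0]-8<ex[0]<e[2]+8 and e[1]-8<ex[1]<e[3]+8: ms[n]=d['mask'].astype(float);break
    for sel in [['top'],['side'],['top','side']]:
        mm={k:ms[k] for k in sel if k in ms}
        if not mm: continue
        p,e=fit(th,mm,[P[0],P[1],a],Z[th],th not in('jar','vial'))
        print('   ',sel,np.round(p[:2]*1000,1),round(np.degrees(p[2]),1),round(e,3))
    res[th]=p.tolist()
json.dump(res,open('res.json','w'))
it=[(t,res[t],Z[t]) for t in res]
overlay('top',ims['top'],it,(115,105,365,255),3.2,'pics/top_ov.png')
overlay('side',ims['side'],it,(130,110,350,375),2.2,'pics/side_ov.png')
E
python3 m.py
```

```text
stage side [(0.58, [131, 202, 321, 368])]
stage top []
    ['side'] [514.  165.3] -8.5 0.345
    ['top', 'side'] [514.  165.3] -8.5 0.345
plate side [(0.86, [204, 251, 271, 317]), (0.59, [128, 210, 200, 305])]
plate top [(0.95, [147, 171, 197, 210]), (0.49, [318, 208, 336, 233])]
    ['top'] [494.5 199.2] -5.3 0.076
    ['side'] [493.6 194.5] -5.6 0.025
    ['top', 'side'] [494.  195.4] -4.3 0.121
slide_box side [(0.7, [165, 224, 211, 284])]
slide_box top [(0.61, [165, 138, 202, 159]), (0.27, [139, 122, 224, 141])]
    ['top'] [599.7 171.8] 82.4 0.062
    ['side'] [600.3 168.5] 84.8 0.048
    ['top', 'side'] [600.2 170.6] 84.8 0.15
tray side [(0.72, [198, 137, 326, 196])]
tray top [(0.86, [280, 119, 348, 239]), (0.45, [149, 173, 201, 210])]
    ['top'] [ 523.2 -167.6] 1.7 0.111
    ['side'] [ 522.8 -172.4] 1.6 0.171
    ['top', 'side'] [ 522.8 -169.1] 1.8 0.317
pusher side [(0.95, [297, 130, 317, 166]), (0.88, [341, 133, 370, 163]), (0.57, [283, 113, 302, 133])]
pusher top [(0.89, [316, 207, 335, 229]), (0.84, [329, 259, 360, 285]), (0.61, [360, 194, 378, 213])]
    ['top'] [ 417.3 -202.2] 15.9 0.066
    ['side'] [ 415.8 -208.3] 10.6 0.111
    ['top', 'side'] [ 416.  -203.2] 14.2 0.249
jar side [(0.83, [211, 132, 227, 159]), (0.49, [208, 253, 271, 322])]
jar top [(0.65, [308, 123, 323, 141])]
    ['top'] [ 644.9 -170.4] 2.2 0.181
    ['side'] [ 645.8 -177.2] -0.1 0.157
    ['top', 'side'] [ 644.8 -171.2] 1.6 0.365
vial side [(0.62, [298, 226, 314, 244])]
vial top [(0.41, [213, 224, 227, 237]), (0.36, [152, 173, 200, 210])]
    ['top'] [385.7  75. ] 0.7 0.339
    ['side'] [385.5  71.1] 1.5 0.372
    ['top', 'side'] [385.7  74.3] 0.9 0.718
```

View pics/top_ov.png

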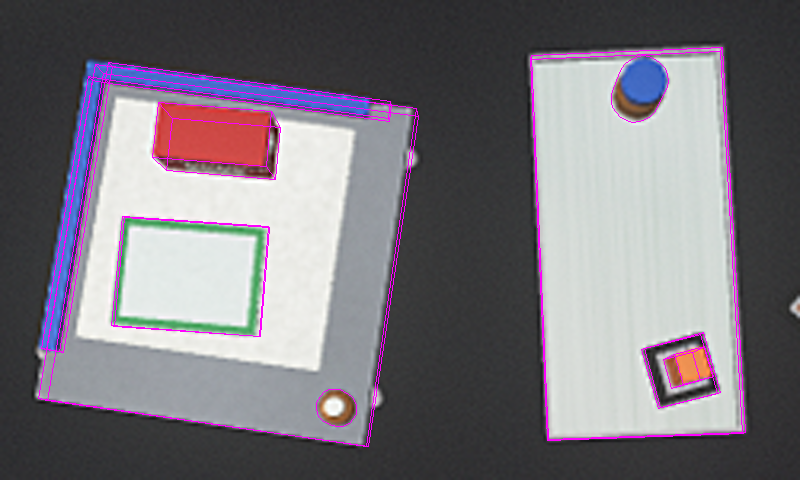

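View pics/side_ov.png

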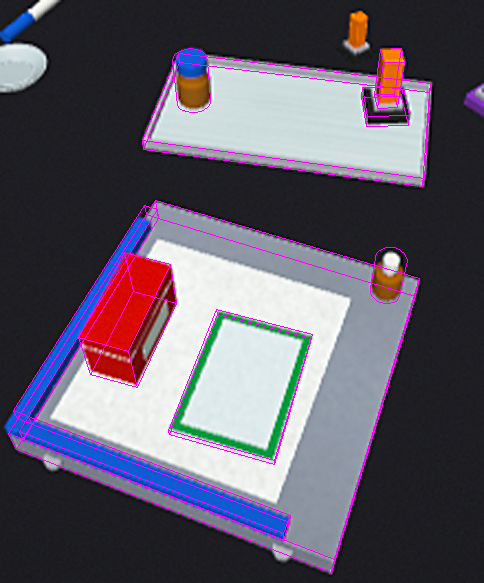

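The overlays fit. The pusher is confirmed as the orange one inside the tray, larger than the one at side px (292,125). The cameras disagree by about 4 mm in y. I'll fit the fences from blue colour, check the pusher crop, and compute the first move.

```bash
sed -i "s/box(.133,.0035+.0,.03/box(.133,.0175,.03/" h.py
cat >> h.py <<'E'
SH['fences']=SH['stage'][1:]
def blue(im,roi):
    h=cv2.cvtColor(im,cv2.COLOR_RGB2HSV);m=((h[:,:,0]>105)&(h[:,:,0]<130)&(h[:,:,1]>120)&(h[:,:,2]>60)).astype(float)
    k=np.zeros_like(m);x0,y0,x1,y1=roi;k[y0:y1,x0:x1]=1;return m*k
ROI={'top':(120,115,250,225),'side':(130,205,265,358)}
def yawof(R): return np.degrees(np.arctan2(R[1,1],R[0,1]))
def cmd(pos,yaw):
    """tool pointing down: travel/twist to reach TCP pos with tool y at yaw deg (mod 180)"""
    from scipy.spatial.transform import Rotation as Ro
    s=bot.sense();R=np.array(s['orientation']);a=np.radians(yaw)
    Rt=np.column_stack([[0,0,-1],[np.cos(a),np.sin(a),0],[np.sin(a),-np.cos(a),0]])
    print('t',round(s['t'],2),'pos',np.round(np.array(s['ee_pos'])*1000,1),'yaw',round(yawof(R),2),'F',np.round(s['force'],1),'w',round(s['gripper_width'],3))
    print(' travel',np.round(R.T@(np.array(pos)-s['ee_pos'])*1000,1),'twist',np.round(Ro.from_matrix(R.T@Rt).as_rotvec(),3))
E
python3 - <<'E'
from h import *
ims={n:cv2.imread(f'pics/{n}0.png')[:,:,::-1] for n in CI}
for sel in (['top'],['side'],['top','side']):
    p,e=fit('fences',{n:blue(ims[n],ROI[n]) for n in sel},[.514,.166,-.14],0)
    c=place(np.array([[.126,.121,.03]]),*p,0)[0]
    print(sel,np.round(p[:2]*1000,1),np.degrees(p[2]),'corner',c,e)
cmd([.600,.170,.16],-5.5)
cv2.imwrite('pics/crop.png',cv2.resize(ims['top'][190:290,300:400,::-1],None,fx=5,fy=5))
E
```

```text
['top'] [516.4 169.4] -8.369251613507602 corner [0.65864038 0.2707393  0.03      ] 0.13280318838944974
['side'] [514.7 166.2] -8.677616900172529 corner [0.65753166 0.26683821 0.03      ] 0.1408291665575888
['top', 'side'] [515.5 167.1] -8.271897688944302 corner [0.65762073 0.26871278 0.03      ] 0.3887521330219767
t 0.9 pos [244.8 520.3 248.3] yaw 64.8 F [ 0.1  0.2 -1.1] w 0.997
 travel [  88.3 -165.7  470.5] twist [1.227 0.    0.   ]
```

View pics/crop.png

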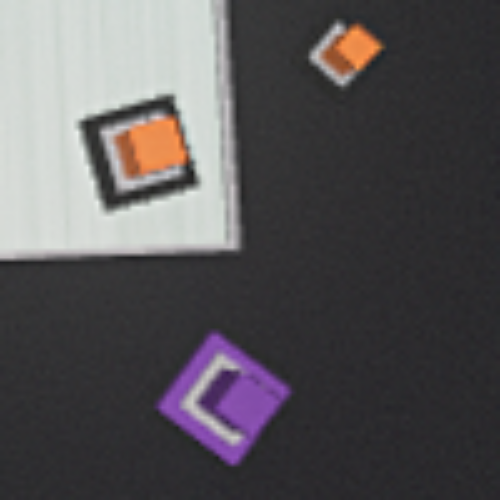

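The crop confirms it: the orange pusher with the black foot in the tray is the one; the small orange and the purple are look-alikes. Moving above the box.

```bash
python3 -m creep '[{"twist":[1.244,0,0],"travel":[60,-166,470],"fingers":-1},{"twist":[1.244,0,0],"travel":[60,-166,470],"fingers":-1},{"twist":[1.244,0,0],"travel":[60,-166,470],"fingers":-1},{"twist":[1.244,0,0],"travel":[60,-166,470],"fingers":-1},{"twist":[1.244,0,0],"travel":[60,-166,470],"fingers":-1},{"twist":[1.244,0,0],"travel":[60,-166,470],"fingers":-1},{"twist":[1.244,0,0],"travel":[60,-166,470],"fingers":-1},{"twist":[1.244,0,0],"travel":[60,-166,470],"fingers":-1},{"twist":[1.244,0,0],"travel":[60,-166,470],"fingers":-1},{"twist":[1.244,0,0],"travel":[60,-166,470],"fingers":-1},{"twist":[1.244,0,0],"travel":[70,-166,470],"fingers":-1},{"twist":[1.244,0,0],"travel":[90,-166,470],"fingers":-1}]' 60
python3 - <<'E'
from h import *
cmd([.600,.170,.072],-6.5)
ims={n:bot.read_camera(n) for n in CI}
s=bot.sense();p=np.array(s['ee_pos'])
out=[]
for n,roi,k in (('top',(100,80,260,230),4),('side',(100,120,330,330),2.6)):
    im=cv2.resize(ims[n][roi[1]:roi[3],roi[0]:roi[2],::-1],None,fx=k,fy=k)
    for q in (p,p-[0,0,.017]):
        u=((proj(n,q)[0]-roi[:2]+.5)*k).astype(int);cv2.drawMarker(im,tuple(map(int,u)),(255,0,255),0,14,1)
    cv2.imwrite(f'pics/a_{n}.png',im)
E
```

```text
t: 2.4
ee_pos: [0.599, 0.1711, 0.1585]
orientation: [[0.002, 0.994, -0.111], [0.0, -0.111, -0.994], [-1.0, 0.002, -0.0]]
force: [0.1, 0.5, -0.3]
gripper_width: 0.999
t 2.4 pos [599.  171.1 158.5] yaw -6.38 F [ 0.1  0.5 -0.3] w 0.999
 travel [86.5  1.   1.1] twist [ 0.002 -0.    -0.002]
```

View pics/a_top.png

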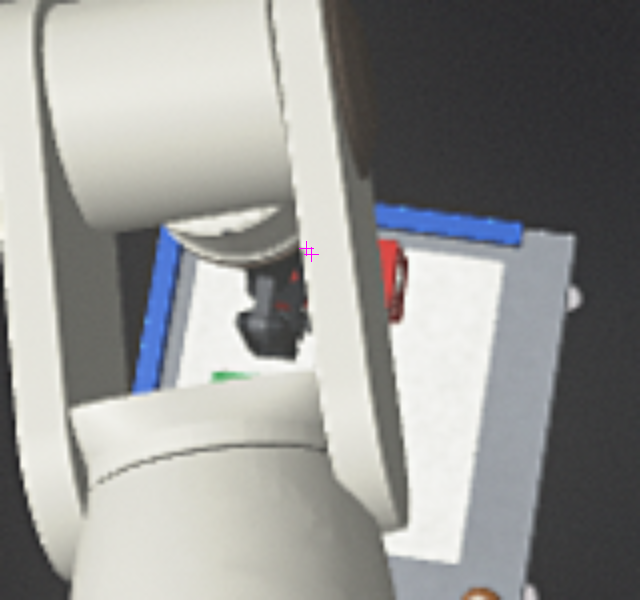

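View pics/a_side.png

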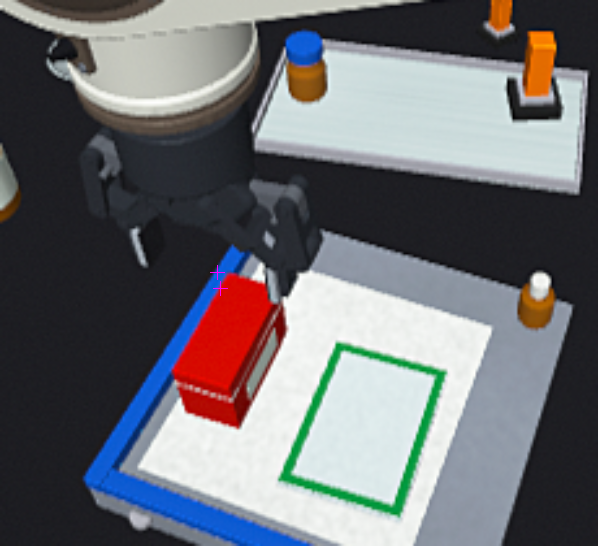

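```bash
python3 -m creep '[{"twist":[0,0,0],"travel":[50,1,0],"fingers":-1},{"twist":[0,0,0],"travel":[78,1,0],"fingers":-1},{"twist":[0,0,0],"travel":[90,1,0],"fingers":-1},{"twist":[0,0,0],"travel":[90,1,0],"fingers":-1},{"twist":[0,0,0],"travel":[90,1,0],"fingers":1},{"twist":[0,0,0],"travel":[90,1,0],"fingers":1},{"twist":[0,0,0],"travel":[90,1,0],"fingers":1},{"twist":[0,0,0],"travel":[90,1,0],"fingers":1},{"twist":[0,0,0],"travel":[90,1,0],"fingers":1},{"twist":[0,0,0],"travel":[90,1,0],"fingers":1}]' 50
```

```text
t: 3.75
ee_pos: [0.6008, 0.1699, 0.0693]
orientation: [[0.001, 0.994, -0.113], [0.0, -0.113, -0.994], [-1.0, 0.001, -0.0]]
force: [-1.5, 0.1, 6.9]
gripper_width: 0.509
```

```bash
python3 -m creep '[{"twist":[0,0,0],"travel":[-15,0,0],"fingers":1},{"twist":[0,0,0],"travel":[-50,0,0],"fingers":1},{"twist":[0,0,0],"travel":[-80,0,0],"fingers":1},{"twist":[0,0,0],"travel":[-80,0,0],"fingers":1}]'
python3 - <<'E'
from h import *
cmd([.533,-.172,.16],1.5)
ims=bot.read_camera('side');cv2.imwrite('pics/b.png',ims[:,:,::-1])
E
```

```text
t: 4.25
ee_pos: [0.6014, 0.17, 0.1516]
orientation: [[0.004, 0.994, -0.113], [0.001, -0.113, -0.994], [-1.0, 0.004, -0.001]]
force: [-0.1, -1.4, -2.4]
gripper_width: 0.51
t 4.25 pos [601.4 170.  151.6] yaw -6.47 F [-0.1 -1.4 -2.4] w 0.51
 travel [ -8.9 -29.4 347.5] twist [-0.139 -0.001 -0.004]
```

View pics/b.png

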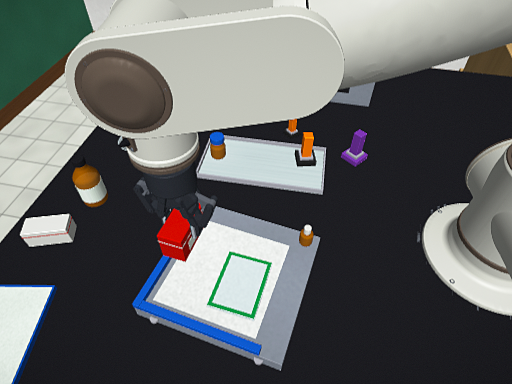

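```bash
python3 -m creep '[{"twist":[-0.03,0,0],"travel":[-9,-5,40],"fingers":1},{"twist":[-0.05,0,0],"travel":[-9,-10,90],"fingers":1},{"twist":[-0.08,0,0],"travel":[-9,-15,150],"fingers":1},{"twist":[-0.11,0,0],"travel":[-9,-20,210],"fingers":1},{"twist":[-0.14,0,0],"travel":[-9,-25,270],"fingers":1},{"twist":[-0.14,0,0],"travel":[-9,-29,325],"fingers":1},{"twist":[-0.14,0,0],"travel":[-9,-29,347],"fingers":1},{"twist":[-0.14,0,0],"travel":[-9,-29,347],"fingers":1},{"twist":[-0.14,0,0],"travel":[-9,-29,347],"fingers":1}]'
python3 - <<'E'
from h import *
cmd([.533,-.172,.046],1.5)
ims=bot.read_camera('side');cv2.imwrite('pics/c.png',cv2.resize(ims[90:290,150:390,::-1],None,fx=3,fy=3))
E
```

```text
t: 5.42
ee_pos: [0.5322, -0.1711, 0.1567]
orientation: [[-0.001, 1.0, 0.027], [0.001, 0.027, -1.0], [-1.0, -0.001, -0.001]]
force: [0.1, 0.6, -1.2]
gripper_width: 0.504
t 5.42 pos [ 532.2 -171.1  156.7] yaw 1.55 F [ 0.1  0.6 -1.2] w 0.504
 travel [110.7   0.8   1. ] twist [ 0.001 -0.001  0.001]
```

View pics/c.png

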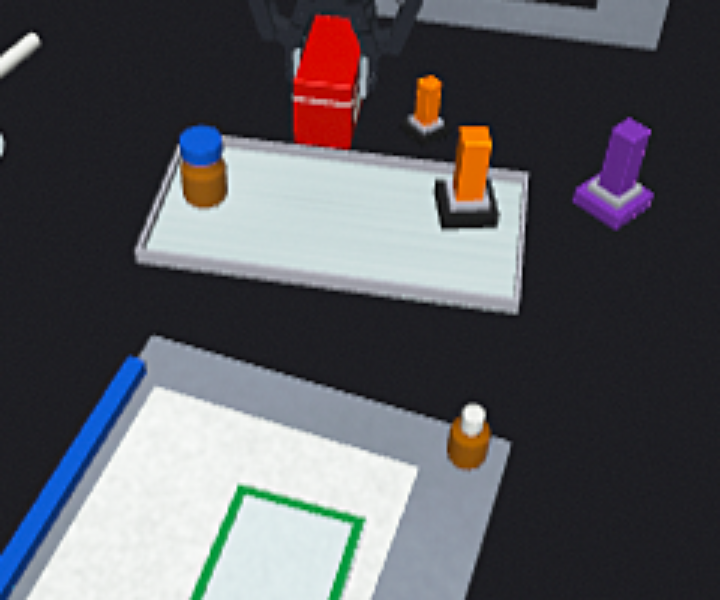

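The box hangs upright over the tray's middle. Lowering it in steps to feel contact.

```bash
python3 -m creep '[{"twist":[0,0,0],"travel":[50,0,0],"fingers":1},{"twist":[0,0,0],"travel":[85,0,0],"fingers":1},{"twist":[0,0,0],"travel":[102,0,0],"fingers":1},{"twist":[0,0,0],"travel":[107,0,0],"fingers":1},{"twist":[0,0,0],"travel":[109,0,0],"fingers":1},{"twist":[0,0,0],"travel":[109,0,0],"fingers":1}]'
```

```text
t: 6.22
ee_pos: [0.5329, -0.1719, 0.0493]
orientation: [[0.001, 1.0, 0.027], [-0.001, 0.027, -1.0], [-1.0, 0.001, 0.001]]
force: [1.0, 0.1, -2.6]
gripper_width: 0.51
```

```bash
python3 -m creep '[{"twist":[0,0,0],"travel":[3,0,0],"fingers":1},{"twist":[0,0,0],"travel":[4,0,0],"fingers":1},{"twist":[0,0,0],"travel":[4,0,0],"fingers":1}]';  python3 -m creep '[{"twist":[0,0,0],"travel":[1,0,0],"fingers":1},{"twist":[0,0,0],"travel":[1,0,0],"fingers":1}]'
```

```text
t: 6.6
ee_pos: [0.5324, -0.1717, 0.0443]
orientation: [[-0.0, 1.0, 0.027], [-0.0, 0.027, -1.0], [-1.0, -0.0, 0.0]]
force: [-0.5, 0.6, -2.4]
gripper_width: 0.511
t: 6.85
ee_pos: [0.5325, -0.1718, 0.0434]
orientation: [[0.0, 1.0, 0.027], [-0.0, 0.027, -1.0], [-1.0, 0.0, 0.0]]
force: [0.2, -0.1, -1.1]
gripper_width: 0.509
```

```bash
python3 -m creep '[{"twist":[0,0,0],"travel":[1,0,0],"fingers":1},{"twist":[0,0,0],"travel":[1,0,0],"fingers":1}]';  python3 -m creep '[{"twist":[0,0,0],"travel":[1,0,0],"fingers":1},{"twist":[0,0,0],"travel":[1,0,0],"fingers":1}]'
```

```text
t: 7.1
ee_pos: [0.5325, -0.1718, 0.0433]
orientation: [[0.0, 1.0, 0.027], [-0.0, 0.027, -1.0], [-1.0, 0.0, 0.0]]
force: [-7.4, 2.6, 14.6]
gripper_width: 0.511
t: 7.35
ee_pos: [0.5326, -0.1718, 0.0433]
orientation: [[0.001, 1.0, 0.027], [-0.001, 0.027, -1.0], [-1.0, 0.001, 0.001]]
force: [-13.6, 6.2, 31.4]
gripper_width: 0.507
```

Contact. Back off, release, rise.

```bash
python3 -m creep '[{"twist":[0,0,0],"travel":[-1.5,0,0],"fingers":1},{"twist":[0,0,0],"travel":[-1.5,0,0],"fingers":1},{"twist":[0,0,0],"travel":[-1.5,0,0],"fingers":-1},{"twist":[0,0,0],"travel":[-1.5,0,0],"fingers":-1},{"twist":[0,0,0],"travel":[-1.5,0,0],"fingers":-1},{"twist":[0,0,0],"travel":[-1.5,0,0],"fingers":-1},{"twist":[0,0,0],"travel":[-30,0,0],"fingers":-1},{"twist":[0,0,0],"travel":[-80,0,0],"fingers":-1},{"twist":[0,0,0],"travel":[-125,0,0],"fingers":-1},{"twist":[0,0,0],"travel":[-125,0,0],"fingers":-1}]'
python3 - <<'E'
from h import *
ims=bot.read_camera('side');cv2.imwrite('pics/d.png',cv2.resize(ims[90:290,150:390,::-1],None,fx=3,fy=3))
bot.read_camera('top')
for n in CI:
  for d in bot.trace(n,'slide_box')[:1]:
    p,e=fit('slide_box',{n:d['mask'].astype(float)},[.533,-.172,1.6],.004);print(n,d['extent'],p,e)
cmd([.416,-.205,.16],14)
cmd([.416,-.205,.16],14-90)
E
```

```text
t: 8.6
ee_pos: [0.5337, -0.1723, 0.1699]
orientation: [[0.005, 1.0, 0.027], [-0.003, 0.027, -1.0], [-1.0, 0.005, 0.003]]
force: [-0.2, 0.3, -0.3]
gripper_width: 1.001
side [242.3, 132.9, 272.0, 171.8] [ 0.5323213  -0.17548386  1.59846374] 0.035014005602240904
top [295.1, 166.5, 317.3, 184.1] [ 0.5311713  -0.1571929   1.53325617] 1.008530204534644
t 8.8 pos [ 532.  -171.5  165. ] yaw 1.54 F [-1.2 -0.8 -0.5] w 1.003
 travel [   5.2 -116.8   30.4] twist [-0.217 -0.001  0.002]
t 8.8 pos [ 532.  -171.5  165. ] yaw 1.54 F [-1.2 -0.8 -0.5] w 1.003
 travel [   5.2 -116.8   30.4] twist [1.353e+00 1.000e-03 2.000e-03]
```

View pics/d.png

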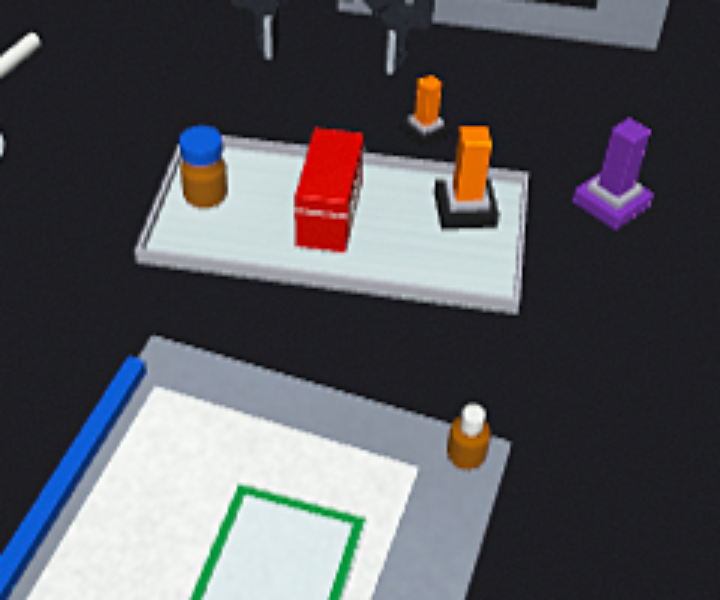

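The box stands upright in the tray. Now the pusher.

```bash
python3 -m creep '[{"twist":[-0.1,0,0],"travel":[5,-60,15],"fingers":-1},{"twist":[-0.217,0,0],"travel":[5,-105,28],"fingers":-1},{"twist":[-0.217,0,0],"travel":[5,-117,30],"fingers":-1},{"twist":[-0.217,0,0],"travel":[5,-117,30],"fingers":-1},{"twist":[-0.217,0,0],"travel":[5,-117,30],"fingers":-1}]'
python3 - <<'E'
from h import *
cmd([.416,-.205,.056],14)
for n,roi,k in (('side',(220,60,390,210),4),):
    im=bot.read_camera(n);cv2.imwrite('pics/e.png',cv2.resize(im[roi[1]:roi[3],roi[0]:roi[2],::-1],None,fx=k,fy=k))
E
```

```text
t: 9.43
ee_pos: [0.4171, -0.2047, 0.1611]
orientation: [[-0.0, 0.97, 0.241], [0.0, 0.241, -0.97], [-1.0, -0.0, -0.0]]
force: [1.0, -0.5, -0.0]
gripper_width: 1.002
t 9.43 pos [ 417.1 -204.7  161.1] yaw 13.96 F [ 1.  -0.5 -0. ] w 1.002
 travel [ 1.051e+02 -1.100e+00  1.000e-01] twist [-0.001 -0.     0.   ]
```

View pics/e.png

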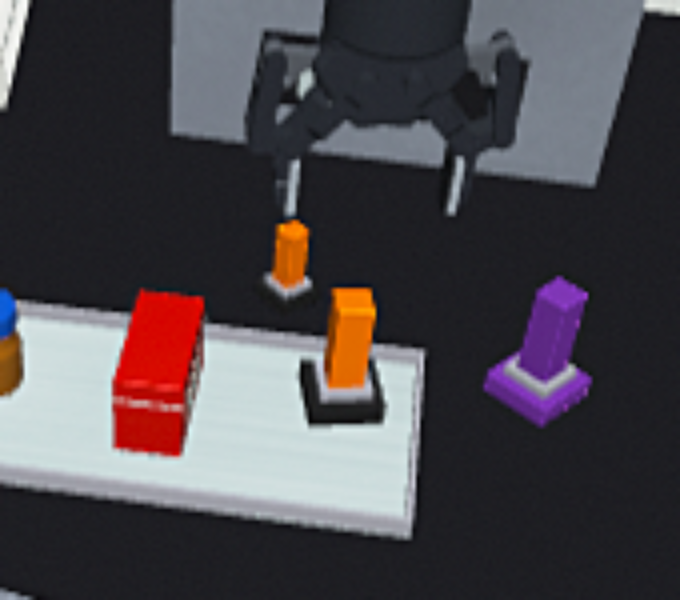

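The open jaws are over the pusher, with the small orange look-alike behind it. Descending.

```bash
python3 -m creep '[{"twist":[0,0,0],"travel":[50,-1,0],"fingers":-1},{"twist":[0,0,0],"travel":[90,-1,0],"fingers":-1},{"twist":[0,0,0],"travel":[105,-1,0],"fingers":-1},{"twist":[0,0,0],"travel":[105,-1,0],"fingers":-1},{"twist":[0,0,0],"travel":[105,-1,0],"fingers":1},{"twist":[0,0,0],"travel":[105,-1,0],"fingers":1},{"twist":[0,0,0],"travel":[105,-1,0],"fingers":1},{"twist":[0,0,0],"travel":[105,-1,0],"fingers":1},{"twist":[0,0,0],"travel":[105,-1,0],"fingers":1},{"twist":[0,0,0],"travel":[105,-1,0],"fingers":1},{"twist":[0,0,0],"travel":[105,-1,0],"fingers":1},{"twist":[0,0,0],"travel":[105,-1,0],"fingers":1}]' 90
python3 - <<'E'
from h import *
cmd([.416,-.205,.056],14)
for n,roi,k in (('side',(220,60,390,210),4),):
    im=bot.read_camera(n);cv2.imwrite('pics/f.png',cv2.resize(im[roi[1]:roi[3],roi[0]:roi[2],::-1],None,fx=k,fy=k))
E
```

```text
t: 10.98
ee_pos: [0.4155, -0.2053, 0.0569]
orientation: [[0.001, 0.97, 0.242], [-0.001, 0.242, -0.97], [-1.0, 0.0, 0.001]]
force: [-0.9, 0.3, 7.0]
gripper_width: 0.271
t 10.97 pos [ 415.5 -205.3   56.9] yaw 13.98 F [-0.9  0.3  7. ] w 0.271
 travel [ 0.9  0.5 -0.1] twist [-0.     0.001 -0.   ]
```

View pics/f.png

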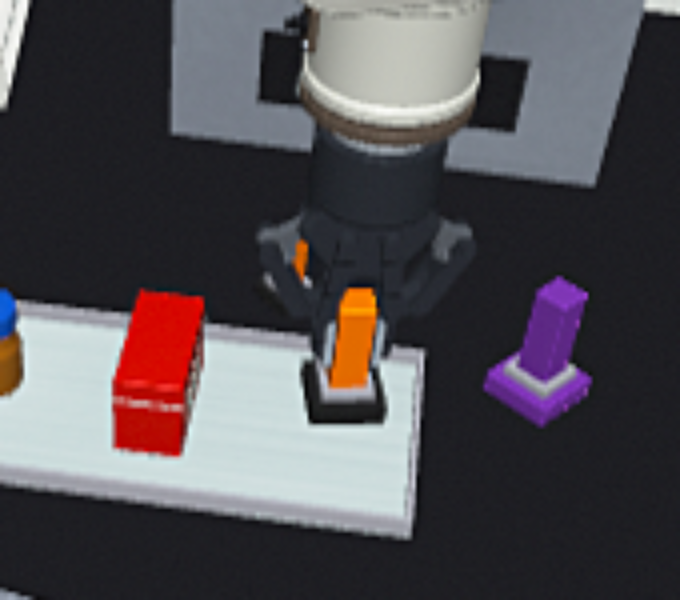

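Gripped. Lift, then carry the pusher to the near side of the plate.

```bash
python3 -m creep '[{"twist":[0,0,0],"travel":[-15,0,0],"fingers":1},{"twist":[0,0,0],"travel":[-60,0,0],"fingers":1},{"twist":[0,0,0],"travel":[-105,0,0],"fingers":1},{"twist":[0,0,0],"travel":[-105,0,0],"fingers":1}]'
python3 - <<'E'
from h import *
cmd([.413,.209,.162],-8.5)
E
```

```text
t: 11.52
ee_pos: [0.4165, -0.2059, 0.1653]
orientation: [[0.005, 0.97, 0.242], [-0.004, 0.242, -0.97], [-1.0, 0.004, 0.005]]
force: [-0.3, -0.1, -2.8]
gripper_width: 0.272
t 11.53 pos [ 416.5 -205.9  165.3] yaw 13.98 F [-0.3 -0.1 -2.8] w 0.272
 travel [   1.8   96.9 -403.4] twist [ 0.392  0.004 -0.005]
```

```bash
python3 -m creep '[{"twist":[0.05,0,0],"travel":[2,10,-40],"fingers":1},{"twist":[0.1,0,0],"travel":[2,22,-90],"fingers":1},{"twist":[0.16,0,0],"travel":[2,35,-145],"fingers":1},{"twist":[0.22,0,0],"travel":[2,48,-200],"fingers":1},{"twist":[0.28,0,0],"travel":[2,61,-255],"fingers":1},{"twist":[0.34,0,0],"travel":[2,75,-310],"fingers":1},{"twist":[0.392,0,0],"travel":[2,88,-365],"fingers":1},{"twist":[0.392,0,0],"travel":[2,95,-395],"fingers":1},{"twist":[0.392,0,0],"travel":[2,97,-403],"fingers":1},{"twist":[0.392,0,0],"travel":[2,97,-403],"fingers":1},{"twist":[0.392,0,0],"travel":[2,97,-403],"fingers":1}]'
cat > look.py <<'E'
from h import *
import sys
tag=sys.argv[1]
ims={n:bot.read_camera(n) for n in CI}
s=bot.sense();p=np.array(s['ee_pos']);a=np.radians(yawof(np.array(s['orientation'])))
items=[('pusher',(p[0],p[1],a),p[2]-.0529),('fences',(.5155,.1678,np.radians(-8.5)),0)]
overlay('side',ims['side'],items,(150,160,350,360),3,f'pics/{tag}_side.png')
overlay('top',ims['top'],items,(110,100,260,250),4,f'pics/{tag}_top.png')
cmd([.413,.209,.086],-8.5)
E
python3 look.py g
```

```text
t: 12.9
ee_pos: [0.4121, 0.2085, 0.1592]
orientation: [[-0.0, 0.989, -0.148], [-0.0, -0.148, -0.989], [-1.0, -0.0, 0.0]]
force: [0.1, -0.0, -2.6]
gripper_width: 0.273
t 13.0 pos [412.3 208.6 159.3] yaw -8.55 F [ 0.5 -0.3 -2.3] w 0.269
 travel [73.3  0.7 -0.6] twist [-0.001  0.    -0.   ]
```

View pics/g_side.png

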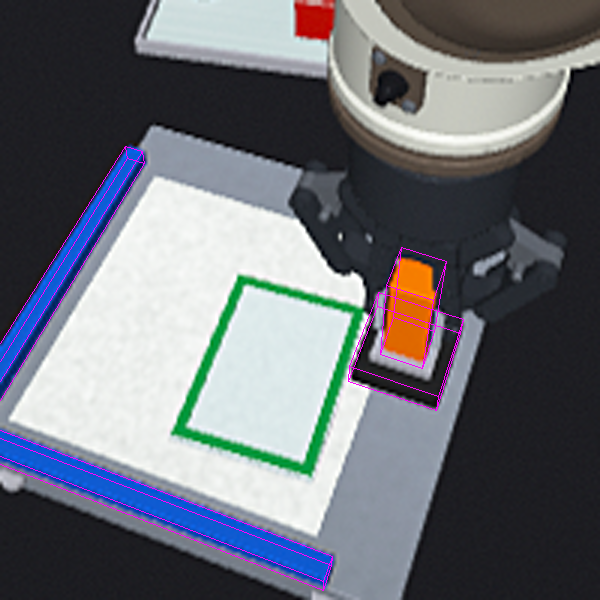

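View pics/g_top.png

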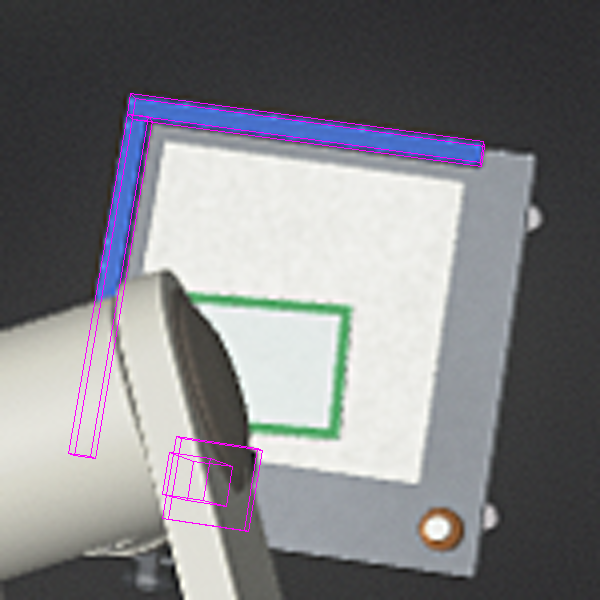

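Clearance is about 10 mm from the plate's near edge. Descending.

```bash
python3 -m creep '[{"twist":[0,0,0],"travel":[40,0,-4],"fingers":1},{"twist":[0,0,0],"travel":[62,0,-4],"fingers":1},{"twist":[0,0,0],"travel":[70,0,-4],"fingers":1},{"twist":[0,0,0],"travel":[73,0,-4],"fingers":1},{"twist":[0,0,0],"travel":[73,0,-4],"fingers":1},{"twist":[0,0,0],"travel":[73,0,-4],"fingers":1}]'; python3 look.py i
```

```text
t: 13.75
ee_pos: [0.413, 0.2134, 0.087]
orientation: [[0.001, 0.989, -0.147], [0.0, -0.147, -0.989], [-1.0, 0.001, -0.0]]
force: [0.3, -1.1, -1.9]
gripper_width: 0.269
t 13.85 pos [412.9 213.4  86.8] yaw -8.48 F [-0.5 -0.1 -2.9] w 0.268
 travel [0.8 0.7 4.4] twist [ 0.    -0.    -0.001]
```

View pics/i_side.png

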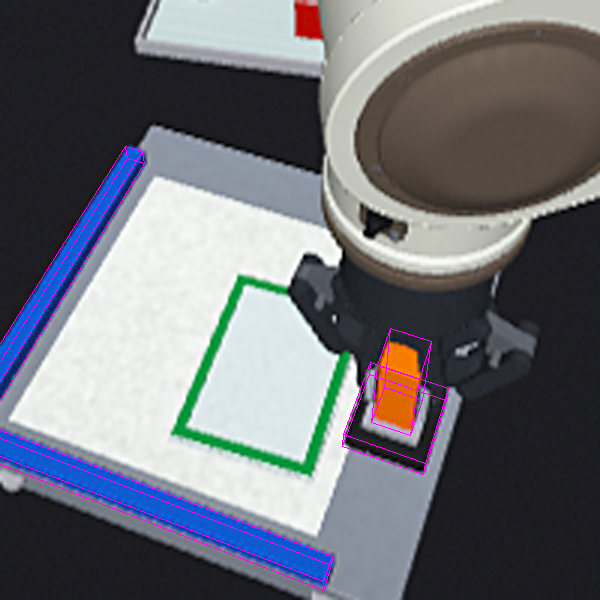

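Foot is level and clear. Tool +y is the stage +x direction (about 119 mm expected to the stop). Pushing gently about 104 mm, watching the force.

```bash
python3 -m creep '[{"twist":[0,0,0],"travel":[1,4,0],"fingers":1},{"twist":[0,0,0],"travel":[1,8,0],"fingers":1},{"twist":[0,0,0],"travel":[1,12,0],"fingers":1},{"twist":[0,0,0],"travel":[1,16,0],"fingers":1},{"twist":[0,0,0],"travel":[1,20,0],"fingers":1},{"twist":[0,0,0],"travel":[1,25,0],"fingers":1},{"twist":[0,0,0],"travel":[1,30,0],"fingers":1},{"twist":[0,0,0],"travel":[1,35,0],"fingers":1},{"twist":[0,0,0],"travel":[1,40,0],"fingers":1}]'; python3 look.py j
```

```text
t: 14.98
ee_pos: [0.4526, 0.2074, 0.0853]
orientation: [[-0.0, 0.989, -0.147], [-0.0, -0.147, -0.989], [-1.0, -0.0, 0.0]]
force: [-0.6, 0.5, -2.1]
gripper_width: 0.27
t 15.07 pos [452.8 207.4  85.3] yaw -8.49 F [ 0.3  0.  -2.4] w 0.27
 travel [ -0.7 -39.6   4.2] twist [ 0.  0. -0.]
```

View pics/j_side.png

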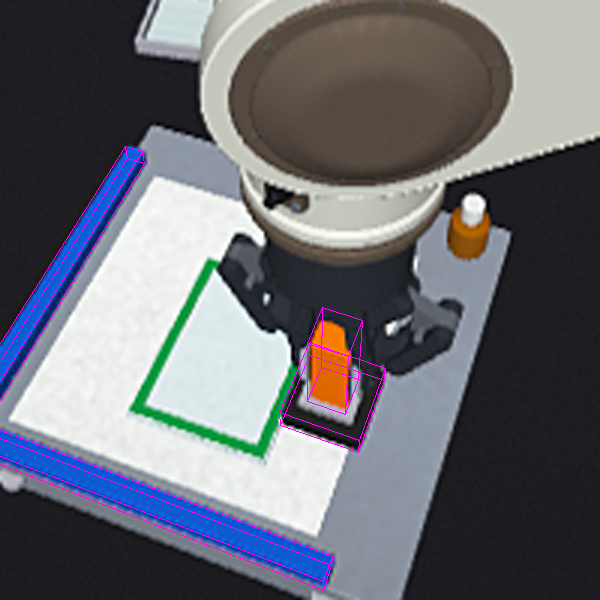

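The plate moves and is turning square as expected. Continue.

```bash
python3 -m creep '[{"twist":[0,0,0],"travel":[0,5,0],"fingers":1},{"twist":[0,0,0],"travel":[0,10,0],"fingers":1},{"twist":[0,0,0],"travel":[0,15,0],"fingers":1},{"twist":[0,0,0],"travel":[0,20,0],"fingers":1},{"twist":[0,0,0],"travel":[0,25,0],"fingers":1},{"twist":[0,0,0],"travel":[0,30,0],"fingers":1},{"twist":[0,0,0],"travel":[0,35,0],"fingers":1},{"twist":[0,0,0],"travel":[0,40,0],"fingers":1},{"twist":[0,0,0],"travel":[0,45,0],"fingers":1},{"twist":[0,0,0],"travel":[0,50,0],"fingers":1},{"twist":[0,0,0],"travel":[0,55,0],"fingers":1},{"twist":[0,0,0],"travel":[0,60,0],"fingers":1},{"twist":[0,0,0],"travel":[0,65,0],"fingers":1}]'; python3 look.py k
```

```text
t: 16.7
ee_pos: [0.5169, 0.1978, 0.0853]
orientation: [[-0.0, 0.989, -0.147], [-0.0, -0.147, -0.989], [-1.0, -0.0, 0.0]]
force: [-0.9, 0.8, -2.0]
gripper_width: 0.271
t 16.8 pos [517.1 197.8  85.3] yaw -8.49 F [ 0.2 -0.4 -2.1] w 0.273
 travel [  -0.8 -104.6    4.2] twist [ 0.  0. -0.]
```

View pics/k_side.png

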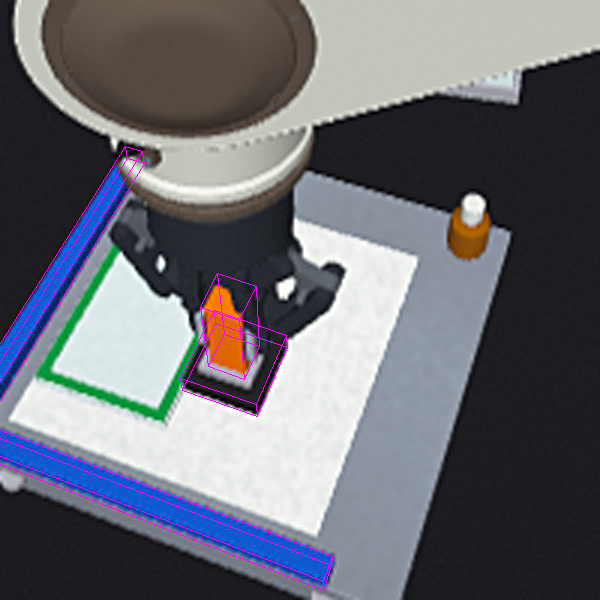

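```bash
python3 -m creep '[{"twist":[0,0,0],"travel":[0,3,0],"fingers":1},{"twist":[0,0,0],"travel":[0,6,0],"fingers":1},{"twist":[0,0,0],"travel":[0,9,0],"fingers":1}]';for_=0; python3 -m creep '[{"twist":[0,0,0],"travel":[0,1,0],"fingers":1}]'; python3 -m creep '[{"twist":[0,0,0],"travel":[0,1,0],"fingers":1}]'
```

```text
t: 17.18
ee_pos: [0.5256, 0.1965, 0.0853]
orientation: [[-0.0, 0.989, -0.147], [-0.0, -0.147, -0.989], [-1.0, -0.0, 0.0]]
force: [-1.4, 0.3, -1.4]
gripper_width: 0.269
t: 17.3
ee_pos: [0.5266, 0.1964, 0.0853]
orientation: [[-0.0, 0.989, -0.148], [-0.0, -0.148, -0.989], [-1.0, -0.0, 0.0]]
force: [-0.9, -0.5, -0.7]
gripper_width: 0.27
t: 17.42
ee_pos: [0.5275, 0.1962, 0.0852]
orientation: [[-0.0, 0.989, -0.147], [-0.0, -0.147, -0.989], [-1.0, -0.0, 0.0]]
force: [-1.7, -0.8, -2.5]
gripper_width: 0.271
```

```bash
python3 -m creep '[{"twist":[0,0,0],"travel":[0,1,0],"fingers":1},{"twist":[0,0,0],"travel":[0,1,0],"fingers":1}]'|grep -E "ee|force"; python3 -m creep '[{"twist":[0,0,0],"travel":[0,1,0],"fingers":1},{"twist":[0,0,0],"travel":[0,1,0],"fingers":1}]'|grep -E "ee|force"
```

```text
ee_pos: [0.5285, 0.1961, 0.0853]
force: [-0.2, 0.2, -2.2]
ee_pos: [0.5295, 0.196, 0.0853]
force: [0.0, 0.2, -2.0]
```

```bash
python3 -m creep '[{"twist":[0,0,0],"travel":[0,0.7,0],"fingers":1},{"twist":[0,0,0],"travel":[0,0.7,0],"fingers":1}]'|grep -E "ee|force"
```

```text
ee_pos: [0.5298, 0.196, 0.0852]
force: [-3.8, 2.1, -0.6]
```

```bash
python3 -m creep '[{"twist":[0,0,0],"travel":[0,0.7,0],"fingers":1},{"twist":[0,0,0],"travel":[0,0.7,0],"fingers":1}]'|grep -E "ee|force"
```

```text
ee_pos: [0.53, 0.196, 0.0851]
force: [-9.6, 2.4, 1.1]
```

Felt the far fence at about 10 N. Back off, lift and look.

```bash
python3 -m creep '[{"twist":[0,0,0],"travel":[0,-10,0],"fingers":1},{"twist":[0,0,0],"travel":[0,-25,0],"fingers":1},{"twist":[0,0,0],"travel":[-40,-60,30],"fingers":1},{"twist":[0,0,0],"travel":[-60,-90,60],"fingers":1},{"twist":[0,0,0],"travel":[-60,-100,100],"fingers":1},{"twist":[0,0,0],"travel":[-60,-100,150],"fingers":1},{"twist":[0,0,0],"travel":[-60,-100,150],"fingers":1}]'; cat > pl.py <<'E'
from h import *
import sys
tag=sys.argv[1]
ims={n:bot.read_camera(n) for n in CI}
its={'side':[],'top':[]}
for n in CI:
    q,e1=fit('fences',{n:blue(ims[n],ROI[n])},[.5155,.168,-.148],0)
    L=[d for d in bot.trace(n,'plate')]
    for d in L[:2]:
        e=d['extent'];c=unproj(n,((e[0]+e[2])/2,(e[1]+e[3])/2),.034)
        p,e2=fit('plate',{n:d['mask'].astype(float)},[c[0],c[1],-.14],.03)
        cor=place(np.array([[.126,.121,.03]]),*q,0)[0]
        a=q[2];v=(p[:2]-cor[:2]);r=np.array([v@[np.cos(a),np.sin(a)],v@[-np.sin(a),np.cos(a)]])
        print(n,round(d['score'],2),np.round(e),'plate',np.round(p[:2]*1000,1),'rel corner mm',np.round(r*1000,1),'dyaw',round(np.degrees(p[2]-a),2),'err',round(e1,3),round(e2,3),'fence',np.round(q[:2]*1000,1),round(np.degrees(a),2))
        if not its[n]: its[n]=[('plate',p,.03),('fences',q,0)]
overlay('side',ims['side'],its['side'],(130,200,330,350),4,f'pics/{tag}_side.png')
overlay('top',ims['top'],its['top'],(110,100,260,250),4,f'pics/{tag}_top.png')
E
python3 pl.py l
```

```text
t: 19.3
ee_pos: [0.4088, 0.0601, 0.1455]
orientation: [[0.001, 0.989, -0.151], [-0.001, -0.151, -0.989], [-1.0, 0.001, 0.001]]
force: [-0.3, -0.6, -2.7]
gripper_width: 0.269
side 0.56 [156. 237. 226. 298.] plate [597.8 176.9] rel corner mm [-45.8 -98.4] dyaw -0.06 err 0.113 0.023 fence [515.2 166.6] -8.58
top 0.64 [153. 133. 204. 172.] plate [597.1 181. ] rel corner mm [-47.8 -97.7] dyaw 0.15 err 0.137 0.031 fence [516.4 169.3] -8.41
```

View pics/l_side.png

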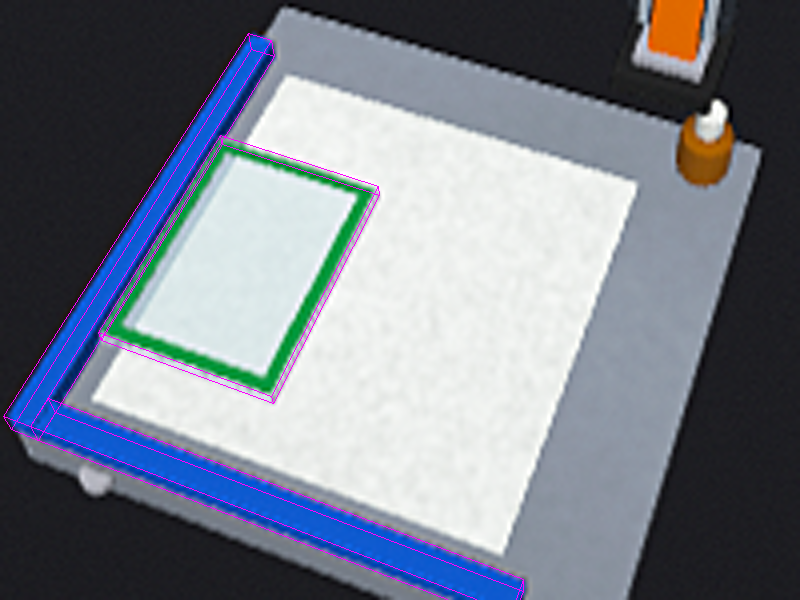

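View pics/l_top.png

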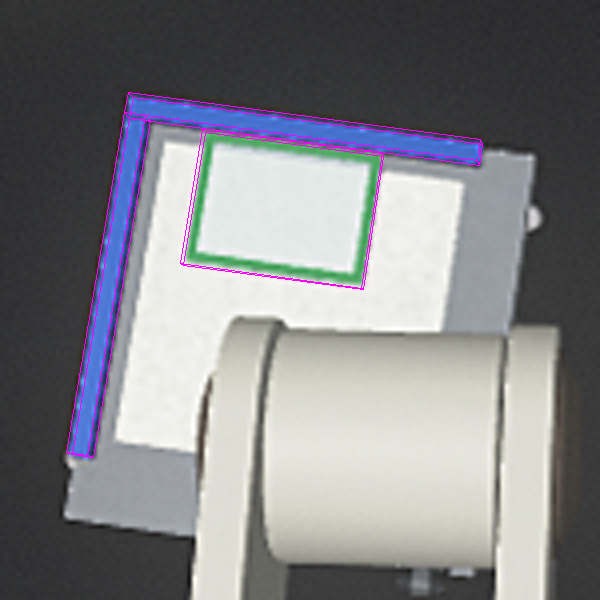

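The plate lies along the far fence, square to within 0.2°, and about 38 mm short of the side fence. Now to its right side.

```bash
python3 - <<'E'
from h import *
cmd([.5827,.0829,.145],-8.5)
cmd([.5827,.0829,.0858],-8.5)
E
```

```text
t 19.5 pos [409.6  62.8 145.3] yaw -8.44 F [ 0.1 -0.1 -2.8] w 0.266
 travel [  0.4 168.3 -45.3] twist [ 0.001 -0.    -0.   ]
t 19.5 pos [409.6  62.8 145.3] yaw -8.44 F [ 0.1 -0.1 -2.8] w 0.266
 travel [ 59.6 168.2 -45.3] twist [ 0.001 -0.    -0.   ]
```

```bash
python3 -m creep '[{"twist":[0,0,0],"travel":[0,45,-10],"fingers":1},{"twist":[0,0,0],"travel":[0,100,-25],"fingers":1},{"twist":[0,0,0],"travel":[0,150,-40],"fingers":1},{"twist":[0,0,0],"travel":[0,168,-45],"fingers":1},{"twist":[0,0,0],"travel":[0,168,-45],"fingers":1},{"twist":[0,0,0],"travel":[30,168,-45],"fingers":1},{"twist":[0,0,0],"travel":[50,168,-45],"fingers":1},{"twist":[0,0,0],"travel":[59,168,-45],"fingers":1},{"twist":[0,0,0],"travel":[59,168,-45],"fingers":1}]'; python3 look.py m;python3 - <<'E'
from h import *
cmd([.5827,.0829,.0853],-8.5)
E
```

```text
t: 20.62
ee_pos: [0.5821, 0.0822, 0.0863]
orientation: [[-0.001, 0.989, -0.147], [-0.0, -0.147, -0.989], [-1.0, -0.001, 0.0]]
force: [0.1, -0.0, -1.8]
gripper_width: 0.272
t 20.73 pos [582.7  82.1  87.2] yaw -8.47 F [ 0.3 -0.  -2.4] w 0.271
 travel [   1.  -186.6 -100.6] twist [ 0.001 -0.    -0.001]
t 20.73 pos [582.7  82.1  87.2] yaw -8.47 F [ 0.3 -0.  -2.4] w 0.271
 travel [ 1.9 -0.2 -0.8] twist [ 0.001 -0.    -0.001]
```

View pics/m_side.png

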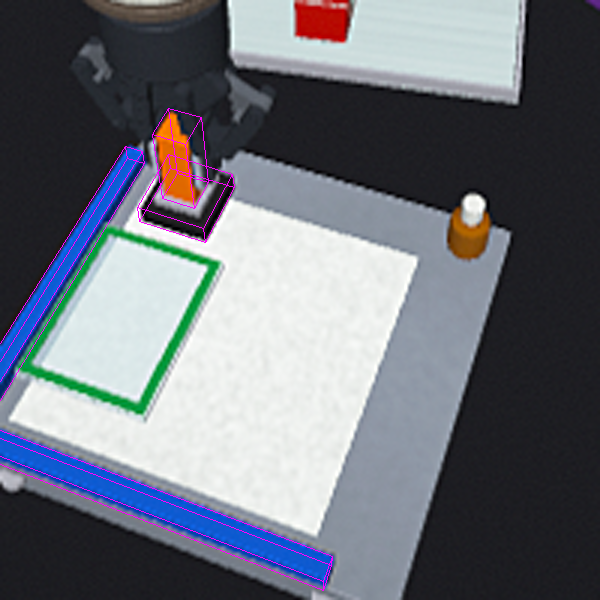

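Foot is in position. Pushing along tool −z (stage +y), with the stop expected at about 50 mm.

```bash
python3 -m creep '[{"twist":[0,0,0],"travel":[1.5,0,-4],"fingers":1},{"twist":[0,0,0],"travel":[1.5,0,-8],"fingers":1},{"twist":[0,0,0],"travel":[1.5,0,-12],"fingers":1},{"twist":[0,0,0],"travel":[1.5,0,-16],"fingers":1},{"twist":[0,0,0],"travel":[1.5,0,-20],"fingers":1},{"twist":[0,0,0],"travel":[1.5,0,-24],"fingers":1},{"twist":[0,0,0],"travel":[1.5,0,-28],"fingers":1},{"twist":[0,0,0],"travel":[1.5,0,-32],"fingers":1},{"twist":[0,0,0],"travel":[1.5,0,-36],"fingers":1},{"twist":[0,0,0],"travel":[1.5,0,-40],"fingers":1},{"twist":[0,0,0],"travel":[1.5,0,-43],"fingers":1}]'; python3 look.py n
```

```text
t: 22.1
ee_pos: [0.5889, 0.1247, 0.0848]
orientation: [[-0.0, 0.989, -0.147], [-0.0, -0.147, -0.989], [-1.0, -0.0, 0.0]]
force: [-0.4, -0.7, -1.7]
gripper_width: 0.27
t 22.2 pos [588.9 124.8  84.7] yaw -8.47 F [ 0.2  0.7 -1.4] w 0.27
 travel [  -1.2 -186.4  -57.4] twist [ 0.001 -0.     0.   ]
```

View pics/n_side.png

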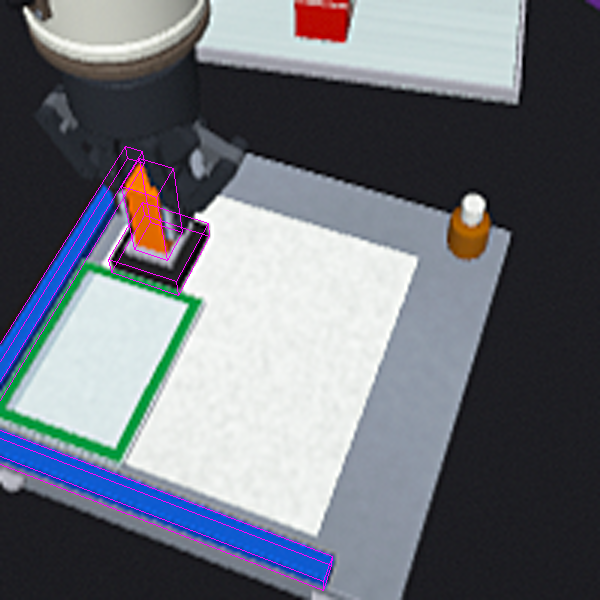

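```bash
python3 -m creep '[{"twist":[0,0,0],"travel":[0,0,-2],"fingers":1},{"twist":[0,0,0],"travel":[0,0,-4],"fingers":1}]'|grep -E "ee|force"; python3 -m creep '[{"twist":[0,0,0],"travel":[0,0,-1],"fingers":1},{"twist":[0,0,0],"travel":[0,0,-1],"fingers":1}]'|grep -E "ee|force"
```

```text
ee_pos: [0.5895, 0.1284, 0.0847]
force: [-0.3, -1.0, -2.7]
ee_pos: [0.5896, 0.1295, 0.0848]
force: [-0.6, -0.1, -1.8]
```

```bash
python3 -m creep '[{"twist":[0,0,0],"travel":[0,0,-0.8],"fingers":1},{"twist":[0,0,0],"travel":[0,0,-0.8],"fingers":1}]'|grep -E "ee|force"
```

```text
ee_pos: [0.5897, 0.1302, 0.0848]
force: [0.1, -0.9, -2.5]
```

```bash
python3 -m creep '[{"twist":[0,0,0],"travel":[0,0,-0.8],"fingers":1},{"twist":[0,0,0],"travel":[0,0,-0.8],"fingers":1}]'|grep -E "ee|force"
```

```text
ee_pos: [0.5898, 0.1308, 0.0848]
force: [0.3, -2.6, -1.5]
```

```bash
python3 -m creep '[{"twist":[0,0,0],"travel":[0,0,-0.8],"fingers":1},{"twist":[0,0,0],"travel":[0,0,-0.8],"fingers":1}]'|grep -E "ee|force"
```

```text
ee_pos: [0.5899, 0.131, 0.0849]
force: [-3.0, -7.2, 0.7]
```

```bash
python3 -m creep '[{"twist":[0,0,0],"travel":[0,0,-0.6],"fingers":1},{"twist":[0,0,0],"travel":[0,0,-0.6],"fingers":1}]'|grep -E "ee|force"
```

```text
ee_pos: [0.5899, 0.1312, 0.0849]
force: [-4.4, -12.0, 1.9]
```

Felt the side fence at about 12 N. Retract, and re-seat with a light push toward the far fence.

```bash
python3 -m creep '[{"twist":[0,0,0],"travel":[0,0,8],"fingers":1},{"twist":[0,0,0],"travel":[-10,0,20],"fingers":1},{"twist":[0,0,0],"travel":[-30,-45,20],"fingers":1},{"twist":[0,0,0],"travel":[-30,-88,0],"fingers":1},{"twist":[0,0,0],"travel":[-30,-88,-50],"fingers":1},{"twist":[0,0,0],"travel":[-30,-88,-80],"fingers":1},{"twist":[0,0,0],"travel":[-30,-88,-83],"fingers":1},{"twist":[0,0,0],"travel":[-15,-88,-83],"fingers":1},{"twist":[0,0,0],"travel":[0,-88,-83],"fingers":1},{"twist":[0,0,0],"travel":[0,-88,-83],"fingers":1}]'; python3 look.py o;python3 - <<'E'
from h import *
cmd([.5256,.228,.0853],-8.5)
E
```

```text
t: 24.95
ee_pos: [0.5149, 0.2264, 0.0832]
orientation: [[-0.002, 0.989, -0.148], [-0.001, -0.148, -0.989], [-1.0, -0.002, 0.001]]
force: [0.1, 0.4, -1.5]
gripper_width: 0.273
t 25.05 pos [515.1 226.7  84. ] yaw -8.52 F [-0.6  0.5 -1.7] w 0.267
 travel [ -1.8 -98.3  32.6] twist [-0.     0.001  0.001]
t 25.05 pos [515.1 226.7  84. ] yaw -8.52 F [-0.6  0.5 -1.7] w 0.267
 travel [-1.3 10.2 -2.9] twist [-0.     0.001  0.001]
```

View pics/o_side.png

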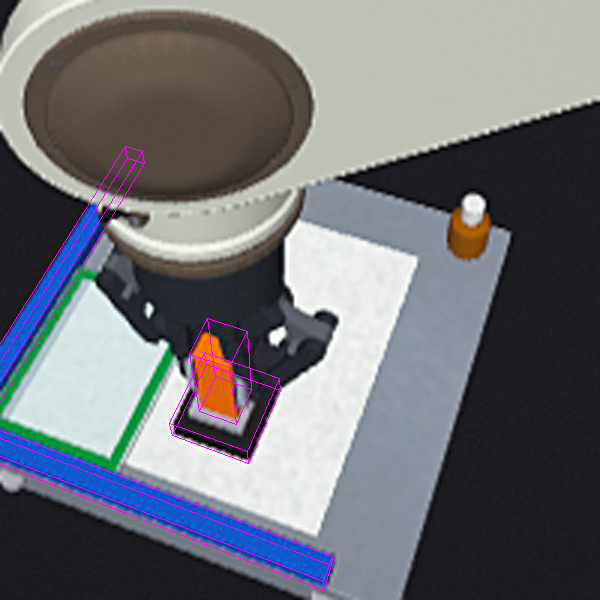

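```bash
python3 -m creep '[{"twist":[0,0,0],"travel":[-1,6,0],"fingers":1},{"twist":[0,0,0],"travel":[-1,12,0],"fingers":1},{"twist":[0,0,0],"travel":[-1,15,0],"fingers":1},{"twist":[0,0,0],"travel":[-1,17,0],"fingers":1},{"twist":[0,0,0],"travel":[-1,17.5,0],"fingers":1}]'|grep -E "ee|force"; python3 -m creep '[{"twist":[0,0,0],"travel":[0,0.7,0],"fingers":1},{"twist":[0,0,0],"travel":[0,0.7,0],"fingers":1}]'|grep -E "ee|force"
```

```text
ee_pos: [0.5326, 0.2248, 0.0857]
force: [-1.3, -0.2, -2.0]
ee_pos: [0.5332, 0.2247, 0.0858]
force: [0.7, 0.2, -2.1]
```

```bash
python3 -m creep '[{"twist":[0,0,0],"travel":[0,0.7,0],"fingers":1},{"twist":[0,0,0],"travel":[0,0.7,0],"fingers":1}]'|grep -E "ee|force"
```

```text
ee_pos: [0.534, 0.2246, 0.0858]
force: [0.4, 0.6, -3.5]
```

```bash
python3 -m creep '[{"twist":[0,0,0],"travel":[0,0.7,0],"fingers":1},{"twist":[0,0,0],"travel":[0,0.7,0],"fingers":1}]'|grep -E "ee|force"
```

```text
ee_pos: [0.5343, 0.2246, 0.0857]
force: [-5.3, 1.7, 0.7]
```

```bash
python3 -m creep '[{"twist":[0,0,0],"travel":[0,0.7,0],"fingers":1},{"twist":[0,0,0],"travel":[0,0.7,0],"fingers":1}]'|grep -E "ee|force"
python3 -m creep '[{"twist":[0,0,0],"travel":[0,-8,0],"fingers":1},{"twist":[0,0,0],"travel":[0,-25,0],"fingers":1},{"twist":[0,0,0],"travel":[-40,-60,30],"fingers":1},{"twist":[0,0,0],"travel":[-75,-90,60],"fingers":1},{"twist":[0,0,0],"travel":[-80,-110,110],"fingers":1},{"twist":[0,0,0],"travel":[-80,-130,170],"fingers":1},{"twist":[0,0,0],"travel":[-80,-140,220],"fingers":1},{"twist":[0,0,0],"travel":[-80,-140,220],"fingers":1}]'|grep -E "ee|force"; python3 pl.py q
```

```text
ee_pos: [0.5344, 0.2246, 0.0856]
force: [-10.1, 1.8, 1.9]
ee_pos: [0.363, 0.0253, 0.1659]
force: [1.1, 0.1, -2.0]
side 0.97 [145. 251. 214. 316.] plate [603.5 210.6] rel corner mm [-45.4 -63.9] dyaw -0.31 err 0.122 0.059 fence [515.2 166.3] -8.7
top 0.88 [141. 130. 191. 172.] plate [603.  217.5] rel corner mm [-47.8 -60.3] dyaw 0.5 err 0.148 0.03 fence [516.6 169.1] -8.56
```

View pics/q_side.png

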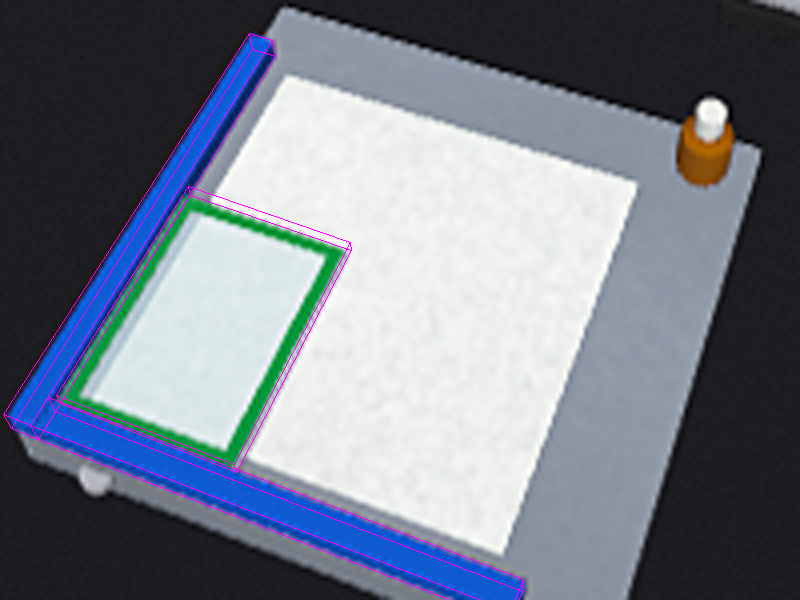

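View pics/q_top.png

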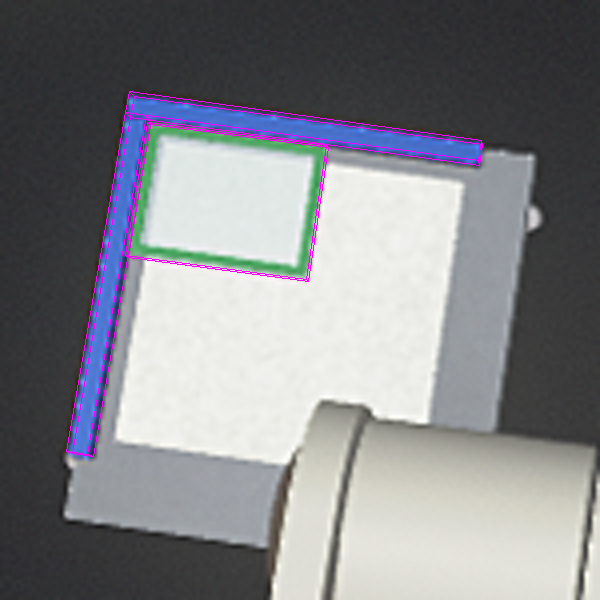

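The plate is seated in the corner: square in both views, with a relative position of about (−46, −60). The side view's −64 in y is biased because the fence hides the plate's edge. Returning the pusher to its original spot.

```bash
python3 - <<'E'
from h import *
cmd([.4155,-.2053,.166],14)
E
```

```text
t 27.88 pos [364.4  28.2 165.8] yaw -8.43 F [-0.  -0.1 -2.3] w 0.269
 travel [-2.000e-01  8.480e+01  2.235e+02] twist [-0.391 -0.    -0.   ]
```

```bash
python3 -m creep '[{"twist":[-0.08,0,0],"travel":[0,18,45],"fingers":1},{"twist":[-0.16,0,0],"travel":[0,38,100],"fingers":1},{"twist":[-0.24,0,0],"travel":[0,58,155],"fingers":1},{"twist":[-0.32,0,0],"travel":[0,75,200],"fingers":1},{"twist":[-0.391,0,0],"travel":[0,85,223],"fingers":1},{"twist":[-0.391,0,0],"travel":[0,85,223],"fingers":1},{"twist":[-0.391,0,0],"travel":[0,85,223],"fingers":1},{"twist":[-0.391,0,0],"travel":[0,85,223],"fingers":1}]'
python3 - <<'E'
from h import *
cmd([.4155,-.2053,.060],14)
for n,roi,k in (('side',(220,60,390,210),4),):
    im=bot.read_camera(n);cv2.imwrite('pics/r.png',cv2.resize(im[roi[1]:roi[3],roi[0]:roi[2],::-1],None,fx=k,fy=k))
E
```

```text
t: 28.88
ee_pos: [0.4158, -0.2045, 0.1659]
orientation: [[-0.0, 0.97, 0.242], [-0.0, 0.242, -0.97], [-1.0, -0.0, 0.0]]
force: [0.2, 0.4, -2.8]
gripper_width: 0.269
t 28.88 pos [ 415.8 -204.5  165.9] yaw 13.98 F [ 0.2  0.4 -2.8] w 0.269
 travel [105.9  -0.5   0.7] twist [-0.  0.  0.]
```

View pics/r.png

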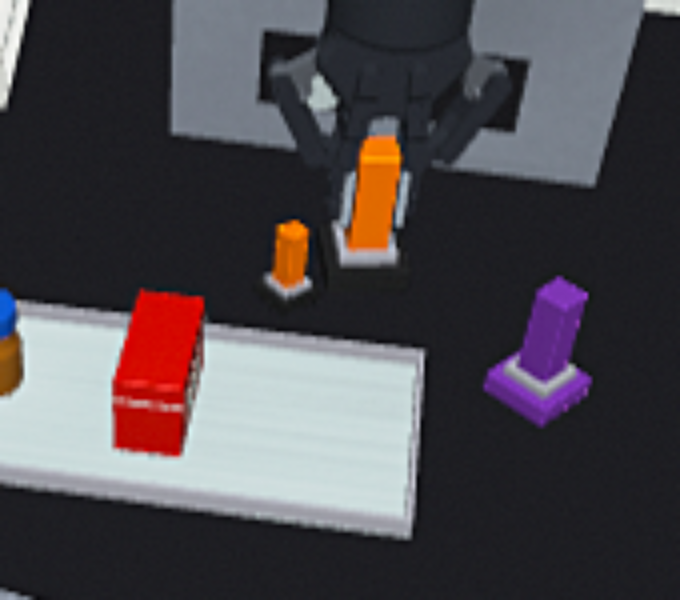

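The pusher hangs upright over its spot. Lowering to just above the floor, then feeling for contact.

```bash
python3 -m creep '[{"twist":[0,0,0],"travel":[45,0,0],"fingers":1},{"twist":[0,0,0],"travel":[80,0,0],"fingers":1},{"twist":[0,0,0],"travel":[98,0,0],"fingers":1},{"twist":[0,0,0],"travel":[105,0,0],"fingers":1},{"twist":[0,0,0],"travel":[107,0,0],"fingers":1},{"twist":[0,0,0],"travel":[107,0,0],"fingers":1}]'|grep -E "ee|force"
python3 -m creep '[{"twist":[0,0,0],"travel":[1,0,0],"fingers":1},{"twist":[0,0,0],"travel":[1,0,0],"fingers":1}]'|grep -E "ee|force"
```

```text
ee_pos: [0.416, -0.2058, 0.0595]
force: [-0.4, -0.3, -3.1]
ee_pos: [0.4157, -0.2057, 0.0581]
force: [-0.0, 0.3, -2.9]
```

```bash
python3 -m creep '[{"twist":[0,0,0],"travel":[1,0,0],"fingers":1},{"twist":[0,0,0],"travel":[1,0,0],"fingers":1}]'|grep -E "ee|force"
```

```text
ee_pos: [0.4156, -0.2056, 0.0568]
force: [-0.0, -0.2, -2.0]
```

```bash
python3 -m creep '[{"twist":[0,0,0],"travel":[0.7,0,0],"fingers":1},{"twist":[0,0,0],"travel":[0.7,0,0],"fingers":1}]'|grep -E "ee|force"
```

```text
ee_pos: [0.4157, -0.2057, 0.0562]
force: [0.2, 0.8, -0.1]
```

```bash
python3 -m creep '[{"twist":[0,0,0],"travel":[0.4,0,0],"fingers":1},{"twist":[0,0,0],"travel":[0.4,0,0],"fingers":1}]'|grep -E "ee|force"
```

```text
ee_pos: [0.4157, -0.2057, 0.0562]
force: [-4.0, 3.0, 9.2]
```

Contact. Release, rise and check everything.

```bash
python3 -m creep '[{"twist":[0,0,0],"travel":[-0.4,0,0],"fingers":1},{"twist":[0,0,0],"travel":[-0.4,0,0],"fingers":-1},{"twist":[0,0,0],"travel":[-0.4,0,0],"fingers":-1},{"twist":[0,0,0],"travel":[-0.4,0,0],"fingers":-1},{"twist":[0,0,0],"travel":[-0.4,0,0],"fingers":-1},{"twist":[0,0,0],"travel":[-0.4,0,0],"fingers":-1},{"twist":[0,0,0],"travel":[-0.4,0,0],"fingers":-1},{"twist":[0,0,0],"travel":[-0.4,0,0],"fingers":-1},{"twist":[0,0,0],"travel":[-40,0,0],"fingers":-1},{"twist":[0,0,0],"travel":[-90,0,0],"fingers":-1},{"twist":[0,0,0],"travel":[-130,0,0],"fingers":-1},{"twist":[0,0,0],"travel":[-150,-30,30],"fingers":-1},{"twist":[0,0,0],"travel":[-160,-60,80],"fingers":-1},{"twist":[0,0,0],"travel":[-160,-60,130],"fingers":-1},{"twist":[0,0,0],"travel":[-160,-60,180],"fingers":-1},{"twist":[0,0,0],"travel":[-160,-60,180],"fingers":-1}]'; python3 pl.py s; python3 - <<'E'
from h import *
for n in CI: cv2.imwrite(f'pics/t_{n}.png',bot.read_camera(n)[:,:,::-1])
E
```

```text
t: 32.67
ee_pos: [0.4006, -0.3972, 0.2146]
orientation: [[-0.001, 0.971, 0.239], [0.001, 0.239, -0.971], [-1.0, -0.001, -0.001]]
force: [0.0, 0.2, 0.0]
gripper_width: 1.002
side 0.81 [146. 250. 217. 314.] plate [603.2 210.4] rel corner mm [-45.4 -64.1] dyaw 0.57 err 0.122 0.055 fence [514.9 166.3] -8.68
top 0.7 [143. 131. 192. 171.] plate [603.7 217.4] rel corner mm [-47.  -60.8] dyaw 0.28 err 0.15 0.058 fence [516.6 169.6] -8.54
```

View pics/t_side.png

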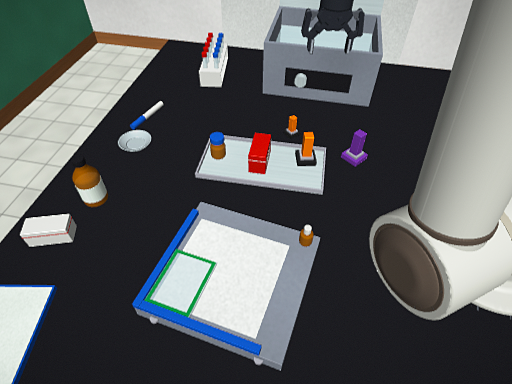

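View pics/t_top.png

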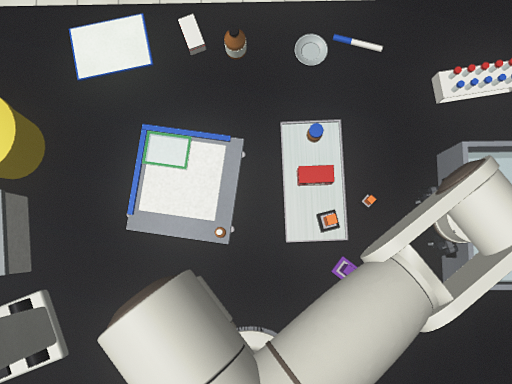

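View pics/s_top.png

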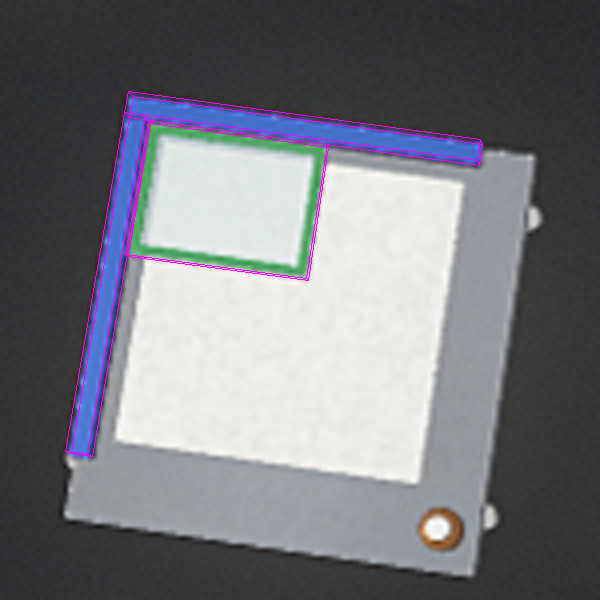

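Both views show the plate in the corner, the box and pusher upright in the tray, the jar and vial unmoved, and a free gripper with zero force. Handing in.

```bash
python3 -c "
from bench import bot
s=bot.sense();print(s['t'],s['force'],s['joint_velocities']);print(bot.close_job())"
```

```text
32.975 [-0.25621157 -0.19377949 -0.26921926] [-0.09457422  0.03791873 -0.20582724 -0.02170692 -0.08481165 -0.00032131]
the job is handed in; nothing more can be done
None
```

I finished the job in the order asked and handed it in at about 33 s; no verdict is reported.

**What I did:**
- **Slide box:** I stood it upright in the middle of the tray.
- **Plate:** with the pusher's foot I nudged it to the far fence (stop felt at about 10 N), then to the side fence (about 12 N). I then re-seated it against the far fence (about 10 N).
- **Pusher:** I stood it back upright where it had been and released it.

**Last checks:**
- **Plate position:** the top camera puts it at (−47, −61) mm from the corner, against a target of (−45, −60), and 0.3° off square. The side camera gives (−45, −64) mm and 0.6°. I put its extra 4 mm in y down to the side fence hiding the plate's edge in that view. The two cameras also disagreed by 3–4 mm in y throughout. I relied on the felt stops.
- **Everything else:** in both final pictures the box and pusher are upright, and the jar and vial stand where they started. The gripper was clear, with about zero force.
- **Hardest contact:** when I set the box down, the wrist read about 34 N in total (31 N vertically). That force went through the held box onto the tray.

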